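Sanitise the shared headphones

TASK

Hang the children's headphones over the drying rail, between the two blue bands, one ear cup on each side of the bar, lowering them on rather than dropping them, and let go. Then sanitise them: press the orange nozzle cap of the spray canister fully down for a moment, feeling for its height and pushing with no more than 40 N, and let it spring back up. Do not spray unless the headphones are hanging there, and leave the other toys where they are.

Things in the scene. Friction and masses are not known exactly. Their poses are not given: they have to be found in the camera images.
- headphones: Children's headphones (yellow plastic, blue padded crown), 0.13-0.25 kg, standing on their two ear cups on the table. Origin midway between the cups at their underside; x runs ear to ear, y along the band's width, z up; a half turn about z looks the same. 170 mm in x, 62 mm in y (the cups), 130 mm high; clear gap between the ear cushions 96 mm
- crown (a point): Centre of the underside of the headphones' padded crown, 108 mm above the headphones' origin, axes as theirs. The crown is a block 66 mm (x) by 28 mm (y), with a flat underside at 108 mm and top at 130 mm: grip it from above across the 28 mm, fingertips staying above the underside so that they clear the bar
- rail: Fixed drying rail: a steel bar 18 mm thick and 250 mm long along the rail's own y, its top 150 mm above the table, on two ash posts (236 mm apart, 155 mm high) over a base 100 x 270 x 12 mm. Origin: centre of the base's underside; x across the bar
- rail_mid (a point): Top of the bar at the middle of its length, axes as the rail's. Two blue bands round the bar have their inner edges 45 mm either side of this point
- bracket: Fixed grey clip bracket (base 100 x 100 x 12 mm) beside one end of the rail, holding a green spray canister 56 mm across, upright. The axis of the canister and its orange nozzle cap stands over the origin (centre of the base's underside); spout along +y. The clip may hold the canister at any height, not reported, but firmly
- spray_cap (a joint): Press depth (m) of the sprung orange nozzle cap (round, flat-topped, 36 mm across): 0 up, 0.012 fully down on its hard stop. Moves from about 5 N, reaches the stop at about 11 N, springs back by itself; over 40 N damages it. When up, its top is anywhere from 179 to 209 mm above the table: feel for it
- fire_engine: Bystander: red wooden fire engine, 150 x 72 x 91 mm; origin at the centre of its underside
- tea_pot: Bystander: stainless steel toy tea pot, 92 mm across, 88 mm high, spout and handle 140 mm overall; origin at the centre of its underside
- snow_globe: Bystander: glass snow globe on a wooden foot, 84 mm across, 99 mm high, fragile; origin at the centre of its underside
- rattle: Bystander: bamboo rattle lying on the table, 130 mm long, 40 mm high; origin at the centre of its underside
- wipes_tub: Bystander: white tub with a blue lid, 92 mm across, 144 mm high; origin at the centre of its underside
- stacking_cups: Bystander: tower of three stacking cups, 84 mm across, 108 mm high; origin at the centre of its underside

How it is judged:
On the way, in this order (a step that is already met when the one before it is completed fails the run):
1. the headphones hang on the rail between the blue bands, let go, the nozzle cap still up (x of crown in the frame of rail_mid between -0.03 and 0.03 m and y of crown in the frame of rail_mid between -0.035 and 0.035 m and z of crown in the frame of rail_mid between -0.012 and 0.012 m and angle between headphones's own z axis and vertical below 0.4 rad and angle between the x axis of headphones and the x axis of rail, either way round below 0.4 rad and contact force between headphones and rail above 0.2 N and contact force between the fingers and headphones below 0.05 N and value of joint spray_cap below 0.002 m), for 0.3 s.
2. the nozzle cap is pressed fully down (past 9 of its 12 mm) for 0.2 s with the headphones hanging (x of crown in the frame of rail_mid between -0.03 and 0.03 m and y of crown in the frame of rail_mid between -0.035 and 0.035 m and z of crown in the frame of rail_mid between -0.012 and 0.012 m and angle between headphones's own z axis and vertical below 0.4 rad and angle between the x axis of headphones and the x axis of rail, either way round below 0.4 rad and contact force between headphones and rail above 0.2 N and value of joint spray_cap above 0.009 m), for 0.2 s.
3. the cap has sprung back up (value of joint spray_cap below 0.002 m), for 0.2 s.
At the end, for the whole second after the job is handed in: Headphones released and still (<0.05 m/s) on the bar: crown underside within 35 mm of the middle of the bands along the bar, 30 mm across, 12 mm in height; tilt and yaw from square under 0.4 rad; nozzle cap up again (within 2 mm), canister and bracket untouched (all of step 1 and linear speed of headphones below 0.05 m/s and contact force between bracket and the arm below 0.05 N and contact force between bracket and the fingers below 0.05 N).
It fails at once if canister or nozzle cap pushed with more than 40 N (contact force between bracket and anything else above 40 N).
It fails at once if cap pressed (more than 4 mm) while the headphones are not hanging on the rail (value of joint spray_cap above 0.004 m and not (x of crown in the frame of rail_mid between -0.03 and 0.03 m and y of crown in the frame of rail_mid between -0.035 and 0.035 m and z of crown in the frame of rail_mid between -0.012 and 0.012 m and angle between headphones's own z axis and vertical below 0.4 rad and angle between the x axis of headphones and the x axis of rail, either way round below 0.4 rad and contact force between headphones and rail above 0.2 N)).
It fails at once if headphones dropped (falling faster than 0.6 m/s with no finger on them) (contact force between the fingers and headphones below 0.05 N and linear speed of headphones above 0.6 m/s).
It fails at once if a bystander moved more than 30 mm (distance of any of fire_engine, tea_pot, snow_globe, rattle, wipes_tub, stacking_cups from where it was at the start of the episode above 0.03 m).
It fails at once if the snow globe tipped (angle between snow_globe's own z axis and vertical above 0.3 rad).
It also fails if it takes over 64 s, if anything falls off the work surface, if the arm or the gripper's body presses on something with over 40 N, if the wrist force passes 120 N, or if a joint passes its speed limit or range.

ROBOT

A 6-joint arm with a two-finger parallel gripper is mounted at the origin on the work surface. World frame = base frame: x ahead of the robot, y to its left, z up, the work surface at z = 0. Lengths are in m, angles in rad, forces in N, time in s.
With the tool pointing down it reaches from about 0.275 to 0.85 m from the base axis. Payload 19 kg.
Tool frame: the origin (TCP) lies between the finger pads; the fingertips stand 8 mm ahead of it and the grasp point (between the pads) lies 11 mm behind it; z points along the fingers, y is the line along which they close (so a half turn about z gives the same grasp; the last joint's range is limited). The gripper opens to 85 mm and grips with 20 to 120 N. Pads are 22 mm wide; open, the fingers measure 114 mm over their backs; the gripper's body (76 mm by 85 mm) begins 54 mm behind the grasp point. The pads swing forward as they close: fully open they stand 13 mm farther back than shut.
Start: joints at [1.005, 0.15, 1.437, -0, 1.554, -0.134], TCP at [0.241, 0.522, 0.239] pointing down, gripper open.
Joint ranges: [-2.8, 2.8], [-0.68, 2.1], [0.12, 2.68], [-1.39, 4.53], [0.16, 2.79], [-2.81, 2.81]. Speed limits (rad/s): [1.89, 1.89, 2.22, 3.01, 3.01, 3.01].

INTERFACE

Orientations are given as a unit quaternion [x, y, z, w].
In Python, from workcell import r gives the robot as it stands.
- The arm moves only by the tool step_arm, never from a script. Its argument "increments" is a list of rows, each an object of numbers: "rx", "ry", "rz": the turn, a rotation vector about the tool's x, y, z in units of 0.5 rad (1.0 is 0.5 rad); "tx", "ty", "tz": the shift along the tool's x, y, z in units of 0.5 m (1.0 is 0.5 m); "jaw": the opening, from 0 (shut) to 1 (fully open). In form: [{"rx": .., "ry": .., "rz": .., "tx": .., "ty": .., "tz": .., "jaw": ..}, ...]. A call has 1 to 8 rows; each row is the pose to reach, as a shift and turn from the pose commanded when the call began, along the tool's axes at that moment; what a row does not reach only later rows make up. A row lasts 1/12 s, in which the tool goes at most 41.7 mm and 7.16 degrees, less where a joint would pass 70% of its speed; a pose out of reach is approached as far as the arm can. A call with a number of a shift or a turn outside -1 to 1 is refused whole. A call with a gripper value outside its range is refused whole. The fingers move at their own pace and stop on an object; "grip_force" is the grip in N (left out, the last holds). Time passes only in rows, so rows that repeat a pose let the fingers close. It gives the time, the measured TCP pose, the force, the opening and the grip force at its end, in the units of the state.
- r.read_state(): the state, without advancing time (a new reading comes with each control period).
- r.camera(name): name is "scene" or "side" or "wrist"; returns (picture, depth): 420x560x3 uint8, red, green, blue; 420x560 float32, m along the optical axis (not along the pixel's ray), 0 where there is no reading.
- r.camera_params(name): a dict with "camera_matrix" (3x3 intrinsics, pixels), "k1" (the pictures are not rectified: a ray, as slopes to the right and down, at radius r is drawn at 1 + k1 r^2 times it, then the intrinsics apply), "R" (3x3) and "t" (3): a world point X has camera coordinates R X + t. Camera axes: x right, y down, z forward; pixel columns grow to the right and rows downward; lengths in m; the calibration is good to about 2 mm. A picture is of the moment at which its call begins: read the wrist's pose just before it. camera_params takes no time and is no camera call; for the wrist camera it gives the pose at the moment of the call.
- r.finish_job(): hands the job in; it is judged then, once.
The state is a dict: "clock": time; "q": joint angles; "joint_velocities": joint speeds; "effort": joint torques, N m; "tcp_pos": TCP position; "ee_rot": TCP orientation; "wrist_force": force on the tool from outside, world axes, zero at the start; "torque": the same for the moment, N m; "grip_width": opening from 0.0 (shut) to 1.0 (fully open); "gripper_force": force on a finger pad.
Only numpy, scipy, OpenCV 4.12 (cv2) and the standard library are available. Lean on these libraries where they do the work, as an engineer would, in place of code of your own. Each camera call takes 0.05 s, during which the arm holds its last target. There are 200 camera calls.

## Working session

There is one attempt and no reset: what is moved stays moved. The work goes in short steps, Python scripts to look and compute and a tool call to move; the robot and the scene stay as the last step left them, time stands still between calls to the robot, and variables do not carry over. Pictures are saved under pics/ and viewed, at most 10 in all, crops included, and the job is handed in when it is done.

Besides the shell and the picture viewer there is one more tool, called as a command line: name --argument value ..., lists and objects as JSON in quotes. step_arm: Moves the arm, as the interface text tells. Shifts and turns lie within -1 to 1; 1 stands for 0.5 m of shift or 0.5 rad of turn. Its arguments: {"type":"object","properties":{"increments":{"type":"array","items":{"type":"object","properties":{"rx":{"type":"number","minimum":-1,"maximum":1},"ry":{"type":"number","minimum":-1,"maximum":1},"rz":{"type":"number","minimum":-1,"maximum":1},"tx":{"type":"number","minimum":-1,"maximum":1},"ty":{"type":"number","minimum":-1,"maximum":1},"tz":{"type":"number","minimum":-1,"maximum":1},"jaw":{"type":"number"}}}},"grip_force":{"type":"number"}},"required":["increments"]}

```bash
mkdir -p pics
cat > h.py <<'E'
import numpy as np, cv2
from workcell import r
def grab(n,tag):
    P=r.camera_params(n); im,d=r.camera(n); cv2.imwrite(f'pics/{tag}.png',im[:,:,::-1]); np.savez(f'pics/{tag}.npz',im=im,d=d,K=P['camera_matrix'],k1=P['k1'],R=P['R'],t=P['t'])
def load(tag): return np.load(f'pics/{tag}.npz')
def ray(D,u,v):
    K=np.array(D['K']);k=float(D['k1'])
    return cv2.undistortPoints(np.array([[[u,v]]],float),K,np.array([k,0,0,0,0]))[0,0]
def px(D,u,v):  # via depth -> world
    x,y=ray(D,u,v); z=D['d'][int(round(v)),int(round(u))]
    return D['R'].T@(np.array([x*z,y*z,z])-D['t'])
def atz(D,u,v,h): # pixel ray at height h
    x,y=ray(D,u,v); d=D['R'].T@np.array([x,y,1]); c=-D['R'].T@D['t']
    return c+d*(h-c[2])/d[2]
def tri(obs): # [(D,u,v),...]
    A=np.zeros((3,3));b=np.zeros(3)
    for D,u,v in obs:
        x,y=ray(D,u,v); d=D['R'].T@np.array([x,y,1]); d/=np.linalg.norm(d); c=-D['R'].T@D['t']
        M=np.eye(3)-np.outer(d,d);A+=M;b+=M@c
    return np.linalg.solve(A,b)
def cloud(D):
    v,u=np.nonzero(D['d']>0); z=D['d'][v,u]
    p=cv2.undistortPoints(np.stack([u,v],1).astype(float)[:,None],np.array(D['K']),np.array([float(D['k1']),0,0,0,0]))[:,0]
    X=np.column_stack([p*z[:,None],z])
    return (X-D['t'])@D['R'],D['im'][v,u],u,v
E
python3 - <<'E'
from h import *
for n in('scene','side'):
    grab(n,n+'0');D=load(n+'0');print(n,-D['R'].T@D['t'],D['R'][2])
s=r.read_state();print(s)
E
```

```text
scene [1.76981075 0.76052239 1.30625678] [-0.65796608 -0.39796481 -0.63930012]
side [-0.18627199 -0.67363917  0.97554578] [ 0.5566767   0.52816707 -0.64121027]
{'clock': 0.1, 'q': array([ 1.00499032e+00,  1.50906695e-01,  1.43792554e+00, -2.03695282e-05,
        1.55380784e+00, -1.34007868e-01]), 'joint_velocities': array([-0.00096329,  0.00101584, -0.00223806, -0.00108338, -0.00034428,
       -0.00263251]), 'effort': array([ 4.21931167e-03, -7.14384270e+01, -5.71795070e+01, -9.97290817e-05,
        7.25094869e-03,  3.06622712e-05]), 'tcp_pos': array([0.2405564 , 0.52203468, 0.23877314]), 'ee_rot': array([ 2.14225509e-01,  9.76784089e-01, -4.95467900e-04, -1.69967591e-04]), 'wrist_force': array([0.31096498, 0.77719113, 0.21286925]), 'torque': array([-0.01087796,  0.008418  , -0.03487202]), 'gripper_force': 0.0, 'grip_width': 0.9959459766796573}
```

View pics/scene0.png

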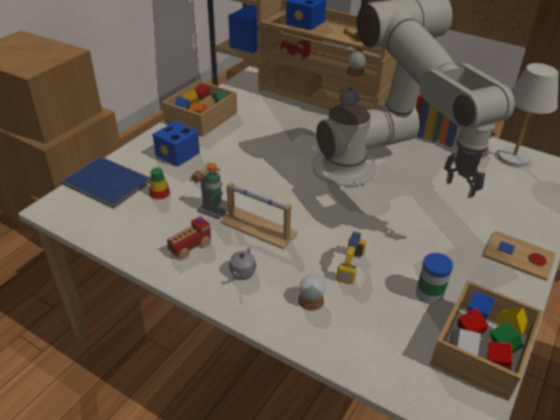

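View pics/side0.png

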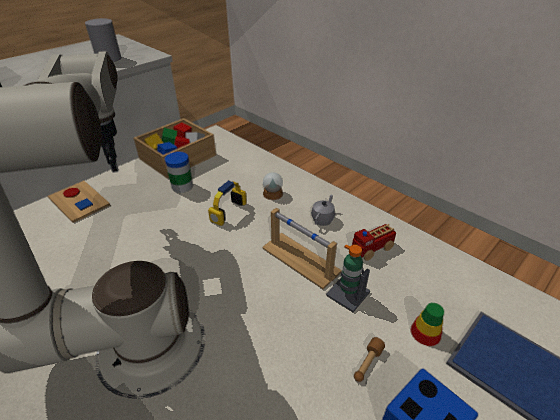

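Run:
```python
from h import *
a=cv2.imread('pics/scene0.png')[155:305,185:385];cv2.imwrite('pics/c1.png',cv2.resize(a,None,fx=4,fy=4,interpolation=cv2.INTER_CUBIC))
a=cv2.imread('pics/side0.png')[170:320,195:395];cv2.imwrite('pics/c2.png',cv2.resize(a,None,fx=4,fy=4,interpolation=cv2.INTER_CUBIC))
```

```text
(no output)
```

View pics/c1.png

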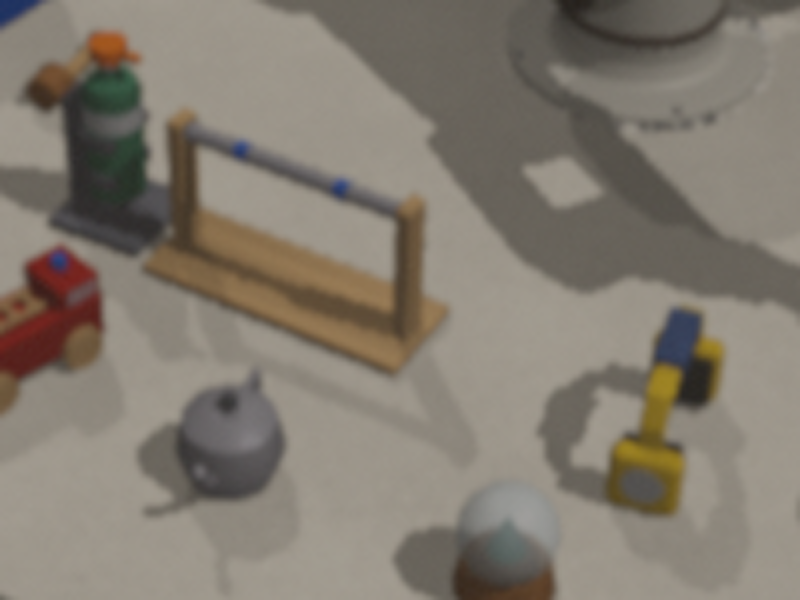

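View pics/c2.png

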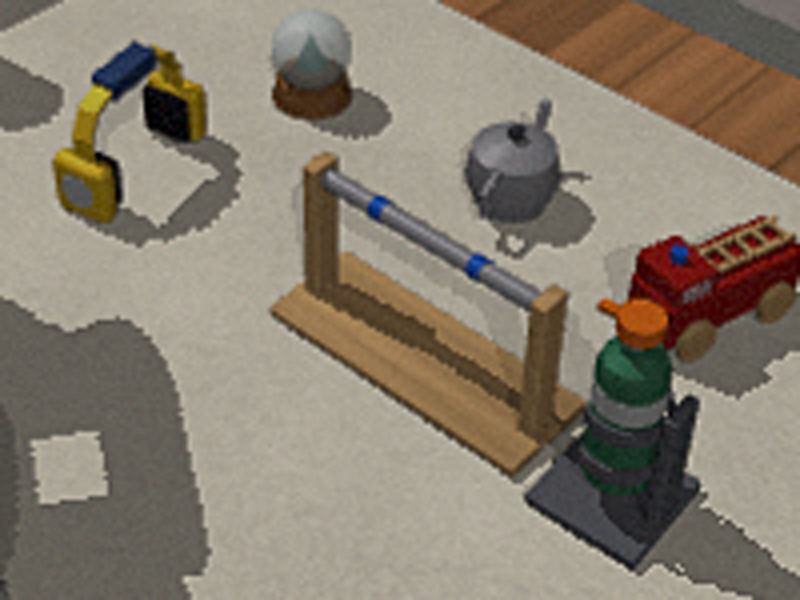

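Run:
```python
from h import *
S=load('scene0');T=load('side0')
f=lambda X,Y:(S,185+X/4-.375,155+Y/4-.375)
g=lambda X,Y:(T,195+X/4-.375,170+Y/4-.375)
print('bandA',a:=tri([f(241,149),g(477,267)]))
print('bandB',b:=tri([f(340,188),g(377,208)]))
print('yaw bar',np.arctan2(*(a-b)[1::-1]),'mid',(a+b)/2)
print('cap',tri([f(108,40),g(642,315)]))
print('crown c',tri([f(680,338),g(125,70)]))
np.set_printoptions(precision=4,suppress=True)
for D,n,o in((S,'scene',(185,155)),(T,'side',(195,170))):
    X,c,u,v=cloud(D);c=c.astype(int)
    near=X
    blue=(c[:,2]>c[:,0]*1.5)&(c[:,2]>c[:,1]*1.3)&(u>o[0])&(u<o[0]+200)&(v>o[1])&(v<o[1]+150)
    if n=='scene': bl=blue&(u>340)
    else: bl=blue&(u<240)
    P=X[bl];print(n,'crown',len(P),np.median(P,0),'zmax',np.percentile(P[:,2],[5,50,95]))
    t=P[P[:,2]>.122]
    if len(t)>5:
        (cx,cy),wh,ang=cv2.minAreaRect(t[:,:2].astype(np.float32));print(cx,cy,wh,ang)
    ora=(c[:,0]>150)&(c[:,1]<c[:,0]*.6)&(c[:,2]<c[:,1]*.6)&(X[:,2]>.16)&(X[:,2]<.23)&(u>o[0])&(u<o[0]+200)&(v>o[1])&(v<o[1]+150)
    P=X[ora];print('orange',len(P),np.median(P,0),np.percentile(P[:,2],[5,50,95]) if len(P) else 0)
    # yellow/black headphones
    ye=(c[:,0]>100)&(c[:,1]>c[:,0]*.65)&(c[:,2]<c[:,1]*.45)&(X[:,2]>.01)&(u>o[0])&(u<o[0]+200)&(v>o[1])&(v<o[1]+150)
    ye&=(u>330) if n=='scene' else (u<250)
    P=X[ye];(cx,cy),wh,ang=cv2.minAreaRect(P[:,:2].astype(np.float32));print('yellow',len(P),cx,cy,wh,ang)
```

```text
bandA [ 0.52474717 -0.13566545  0.14242448]
bandB [ 0.52275056 -0.0327024   0.14185017]
yaw bar -1.551407248708303 mid [ 0.52374886 -0.08418392  0.14213733]
cap [ 0.51815346 -0.28516712  0.19860372]
crown c [0.51933578 0.287527   0.12103132]
scene crown 68 [0.5265 0.2895 0.127 ] zmax [0.1231 0.127  0.1325]
0.5212668776512146 0.2891385555267334 (0.05640686675906181, 0.020158683881163597) 15.268036842346191
orange 24 [ 0.5191 -0.2824  0.1973] [0.1933 0.1973 0.1999]
yellow 226 0.5286779403686523 0.2913762927055359 (0.16326315701007843, 0.05168374627828598) 12.6762056350708
side crown 137 [0.5231 0.2792 0.1277] zmax [0.0274 0.1277 0.1323]
0.5186204314231873 0.28247442841529846 (0.06156030669808388, 0.028231531381607056) 13.574502944946289
orange 86 [ 0.5166 -0.2856  0.1989] [0.1938 0.1989 0.2016]
yellow 234 0.5161376595497131 0.28528398275375366 (0.16620421409606934, 0.06409904360771179) 13.225971221923828
```

step_arm --increments '[{"tx": -0.3, "ty": -0.08, "tz": -0.06, "rz": -0.5, "jaw": 1}, {"tx": -0.6, "ty": -0.16, "tz": -0.06, "rz": -0.9, "jaw": 1}, {"tx": -0.6, "ty": -0.16, "tz": -0.06, "rz": -0.9}, {"tx": -0.6, "ty": -0.16, "tz": -0.06, "rz": -0.9}, {"tx": -0.6, "ty": -0.16, "tz": -0.06, "rz": -0.9}, {"tx": -0.6, "ty": -0.16, "tz": -0.06, "rz": -0.9}, {"tx": -0.6, "ty": -0.16, "tz": -0.06, "rz": -0.9}, {"tx": -0.6, "ty": -0.16, "tz": -0.06, "rz": -0.9}]'

```text
invalid input
```

```bash
cat >> h.py <<'E'
from scipy.spatial.transform import Rotation as Ro
def go(x,y,z,yaw): # yaw of tool y axis (deg), pointing down -> increments
    s=r.read_state();R=Ro.from_quat(s['ee_rot']);a=np.radians(yaw)
    ty=np.array([np.cos(a),np.sin(a),0]);tz=np.array([0,0,-1]);G=Ro.from_matrix(np.column_stack([np.cross(ty,tz),ty,tz]))
    d=R.inv().apply(np.array([x,y,z])-s['tcp_pos'])/.5;w=(R.inv()*G).as_rotvec()/.5
    yw=np.degrees(np.arctan2(*R.as_matrix()[1::-1,1]))
    print('t',s['clock'],'tcp',s['tcp_pos'].round(4),'tooly',yw.round(1),'F',s['wrist_force'].round(2),'grip',round(s['grip_width'],3),s['gripper_force'])
    print('-> txyz',d.round(4),'rxyz',w.round(4))
E
python3 - <<'E'
from h import *
grab('wrist','w1');go(.520,.286,.26,103.5);D=load('w1');print(-D['R'].T@D['t'],D['R'][2])
E
```

```text
t 0.15 tcp [0.2406 0.5221 0.2388] tooly 65.3 F [-0.16 -0.08  0.03] grip 0.998 0.0
-> txyz [-0.7051 -0.1949 -0.0422] rxyz [-1.7000e-03 -9.0000e-04 -1.3349e+00]
[0.17477417 0.5531498  0.37299763] [ 0.25841056 -0.12085701 -0.95844539]
```

View pics/w1.png

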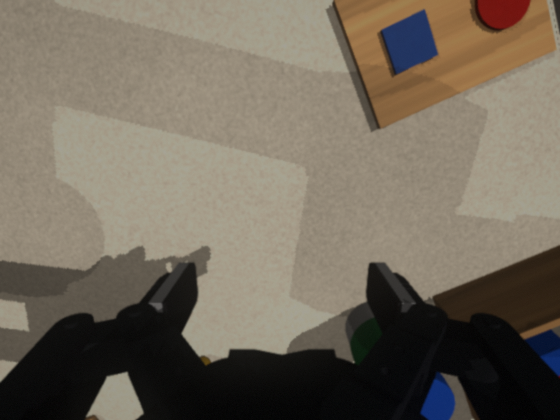

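step_arm --increments '[{"rx": 0, "ry": 0, "rz": -0.25, "tx": -0.08, "ty": -0.02, "tz": -0.04, "jaw": 1}, {"rx": 0, "ry": 0, "rz": -0.5, "tx": -0.16, "ty": -0.04, "tz": -0.06, "jaw": 1}, {"rx": 0, "ry": 0, "rz": -0.7, "tx": -0.24, "ty": -0.06, "tz": -0.06, "jaw": 1}, {"rx": 0, "ry": 0, "rz": -0.9, "tx": -0.32, "ty": -0.08, "tz": -0.06, "jaw": 1}, {"rx": 0, "ry": 0, "rz": -0.9, "tx": -0.4, "ty": -0.1, "tz": -0.06, "jaw": 1}, {"rx": 0, "ry": 0, "rz": -0.9, "tx": -0.48, "ty": -0.12, "tz": -0.06, "jaw": 1}, {"rx": 0, "ry": 0, "rz": -0.9, "tx": -0.54, "ty": -0.14, "tz": -0.06, "jaw": 1}, {"rx": 0, "ry": 0, "rz": -0.9, "tx": -0.54, "ty": -0.14, "tz": -0.06, "jaw": 1}]'

```text
clock: 0.82
tcp_pos: [0.4602, 0.3418, 0.2687]
ee_rot: [-0.007, 1.0, -0.001, 0.0]
wrist_force: [0.5, -0.0, -0.5]
grip_width: 1.0
gripper_force: 0.0
```

Run:
```python
from h import *
go(.520,.286,.26,103.5)
```

```text
t 0.8167 tcp [0.4602 0.3418 0.2687] tooly 90.8 F [ 0.46 -0.02 -0.51] grip 1.0 0.0
-> txyz [-0.1179 -0.1132  0.0176] rxyz [-0.0033 -0.     -0.4422]
```

step_arm --increments '[{"rx": 0, "ry": 0, "rz": -0.22, "tx": -0.06, "ty": -0.05, "tz": 0, "jaw": 1}, {"rx": 0, "ry": 0, "rz": -0.44, "tx": -0.12, "ty": -0.113, "tz": 0, "jaw": 1}, {"rx": 0, "ry": 0, "rz": -0.44, "tx": -0.12, "ty": -0.113, "tz": 0, "jaw": 1}, {"rx": 0, "ry": 0, "rz": -0.44, "tx": -0.12, "ty": -0.113, "tz": 0, "jaw": 1}, {"rx": 0, "ry": 0, "rz": -0.44, "tx": -0.12, "ty": -0.113, "tz": 0, "jaw": 1}]'

```text
clock: 1.23
tcp_pos: [0.5173, 0.2903, 0.269]
ee_rot: [-0.118, 0.993, 0.0, -0.0]
wrist_force: [-0.5, 0.2, 0.8]
grip_width: 0.996
gripper_force: 0.0
```

Run:
```python
from h import *
grab('wrist','w2');go(.520,.286,.26,103.5)
D=load('w2');X,c,u,v=cloud(D);c=c.astype(int)
bl=(c[:,2]>c[:,0]*1.5)&(c[:,2]>c[:,1]*1.3)&(X[:,2]>.1)&(np.hypot(X[:,0]-.52,X[:,1]-.286)<.08)
P=X[bl];print(len(P),np.percentile(P[:,2],[5,50,95]))
t=P[P[:,2]>.123].astype(np.float32);print(cv2.minAreaRect(t[:,:2]))
m=(X[:,2]>.02)&(X[:,2]<.14)&(np.hypot(X[:,0]-.52,X[:,1]-.286)<.12)&(c[:,1]>c[:,0]*.6)&(c[:,2]<c[:,1]*.5)&(c[:,0]>60)
print(m.sum(),cv2.minAreaRect(X[m,:2].astype(np.float32)))
```

```text
t 1.2833 tcp [0.517  0.2909 0.2692] tooly 103.6 F [-0.11  0.64  0.18] grip 1.002 0.0
-> txyz [-0.0036 -0.0109  0.0184] rxyz [ 0.0004 -0.0008  0.0032]
1624 [0.1283967  0.12961218 0.1308804 ]Traceback (most recent call last):
  File "<stdin>", line 6, in <module>
cv2.error: OpenCV(4.12.0) /io/opencv/modules/imgproc/src/convhull.cpp:143: error: (-215:Assertion failed) total >= 0 && (depth == CV_32F || depth == CV_32S) in function 'convexHull'
```

View pics/w2.png

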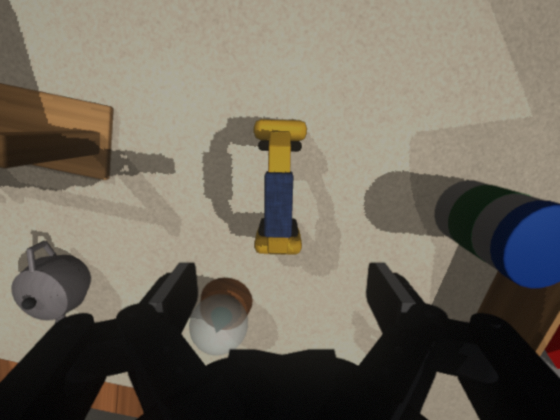

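The wrist picture shows the headphones straight ahead. The blue crown runs from about (278,172) to (278,238), and the tub is clear at (530,245).

Run:
```python
from h import *
D=load('w2')
for p in[(278,205),(265,172),(292,172),(264,238),(293,238)]:print(p,atz(D,*p,.130))
X,c,u,v=cloud(D);c=c.astype(int)
bl=(c[:,2]>c[:,0]*1.5)&(c[:,2]>c[:,1]*1.3)&(X[:,2]>.123)&(np.hypot(X[:,0]-.52,X[:,1]-.286)<.08)
t=np.ascontiguousarray(X[bl][:,:2],dtype=np.float32);(c0,wh,an)=cv2.minAreaRect(t);print(c0,wh,an)
go(*c0,.13,an+90)
```

```text
(278, 205) [0.51833587 0.28744277 0.13      ]
(265, 172) [0.48982584 0.26807918 0.13      ]
(292, 172) [0.4838713  0.29287763 0.13      ]
(264, 238) [0.55516915 0.28162699 0.13      ]
(293, 238) [0.54832572 0.31009468 0.13      ]
(0.5124838948249817, 0.3169727921485901) (0.06219545379281044, 0.08822713047266006) 12.59183120727539
t 1.2833 tcp [0.517  0.2909 0.2692] tooly 103.6 F [-0.11  0.64  0.18] grip 1.002 0.0
-> txyz [-0.0036  0.0528  0.2784] rxyz [ 0.0004 -0.0008  0.0349]
```

step_arm --increments '[{"rx": 0, "ry": 0, "rz": 0, "tx": -0.002, "ty": -0.007, "tz": 0.06, "jaw": 0.7}, {"rx": 0, "ry": 0, "rz": 0, "tx": -0.002, "ty": -0.007, "tz": 0.13, "jaw": 0.7}, {"rx": 0, "ry": 0, "rz": 0, "tx": -0.002, "ty": -0.007, "tz": 0.2, "jaw": 0.7}, {"rx": 0, "ry": 0, "rz": 0, "tx": -0.002, "ty": -0.007, "tz": 0.25, "jaw": 0.7}, {"rx": 0, "ry": 0, "rz": 0, "tx": -0.002, "ty": -0.007, "tz": 0.28, "jaw": 0.7}, {"rx": 0, "ry": 0, "rz": 0, "tx": -0.002, "ty": -0.007, "tz": 0.3, "jaw": 0.7}, {"rx": 0, "ry": 0, "rz": 0, "tx": -0.002, "ty": -0.007, "tz": 0.3, "jaw": 0.7}, {"rx": 0, "ry": 0, "rz": 0, "tx": -0.002, "ty": -0.007, "tz": 0.3, "jaw": 0.7}]'

```text
clock: 1.95
tcp_pos: [0.5191, 0.2878, 0.12]
ee_rot: [-0.119, 0.993, 0.0, 0.0]
wrist_force: [0.5, -0.3, 1.1]
grip_width: 0.699
gripper_force: 0.0
```

Run:
```python
from h import *
go(.519,.288,.118,103.3)
```

```text
t 1.95 tcp [0.5191 0.2878 0.12  ] tooly 103.7 F [ 0.48 -0.34  1.1 ] grip 0.699 0.0
-> txyz [0.0001 0.0005 0.004 ] rxyz [0.0001 0.0008 0.0133]
```

step_arm --increments '[{"rx": 0, "ry": 0, "rz": 0, "tx": 0, "ty": 0, "tz": 0.002, "jaw": 0}, {"rx": 0, "ry": 0, "rz": 0, "tx": 0, "ty": 0, "tz": 0.002, "jaw": 0}, {"rx": 0, "ry": 0, "rz": 0, "tx": 0, "ty": 0, "tz": 0.002, "jaw": 0}, {"rx": 0, "ry": 0, "rz": 0, "tx": 0, "ty": 0, "tz": 0.002, "jaw": 0}, {"rx": 0, "ry": 0, "rz": 0, "tx": 0, "ty": 0, "tz": 0.002, "jaw": 0}, {"rx": 0, "ry": 0, "rz": 0, "tx": 0, "ty": 0, "tz": 0.002, "jaw": 0}, {"rx": 0, "ry": 0, "rz": 0, "tx": 0, "ty": 0, "tz": 0.002, "jaw": 0}, {"rx": 0, "ry": 0, "rz": 0, "tx": 0, "ty": 0, "tz": 0.002, "jaw": 0}]' --grip_force 50

```text
clock: 2.62
tcp_pos: [0.5199, 0.2873, 0.1196]
ee_rot: [-0.119, 0.993, 0.0, 0.001]
wrist_force: [-1.3, 0.4, 6.6]
grip_width: 0.313
gripper_force: 50.0
```

step_arm --increments '[{"rx": 0, "ry": 0, "rz": 0, "tx": 0, "ty": 0, "tz": -0.03, "jaw": 0}, {"rx": 0, "ry": 0, "rz": 0, "tx": 0, "ty": 0, "tz": -0.08, "jaw": 0}, {"rx": 0, "ry": 0, "rz": 0, "tx": 0, "ty": 0, "tz": -0.14, "jaw": 0}, {"rx": 0, "ry": 0, "rz": 0, "tx": 0, "ty": 0, "tz": -0.2, "jaw": 0}, {"rx": 0, "ry": 0, "rz": 0, "tx": 0, "ty": 0, "tz": -0.26, "jaw": 0}, {"rx": 0, "ry": 0, "rz": 0, "tx": 0, "ty": 0, "tz": -0.32, "jaw": 0}, {"rx": 0, "ry": 0, "rz": 0, "tx": 0, "ty": 0, "tz": -0.36, "jaw": 0}, {"rx": 0, "ry": 0, "rz": 0, "tx": 0, "ty": 0, "tz": -0.36, "jaw": 0}]'

```text
clock: 3.28
tcp_pos: [0.5202, 0.2873, 0.3036]
ee_rot: [-0.119, 0.993, 0.001, 0.003]
wrist_force: [1.4, -0.3, -1.7]
grip_width: 0.315
gripper_force: 49.4
```

Run:
```python
from h import *
grab('wrist','w3');go(.524,-.084,.30,91.1)
D=load('w3')
cv2.imwrite('pics/w3.png',D['im'][:,:,::-1])
```

```text
t 3.3333 tcp [0.5199 0.2872 0.3008] tooly 103.6 F [ 0.29 -0.25 -2.82] grip 0.314 49.42444324493408
-> txyz [ 1.671e-01 -7.234e-01  6.000e-04] rxyz [0.0018 0.0079 0.4378]
```

View pics/w3.png

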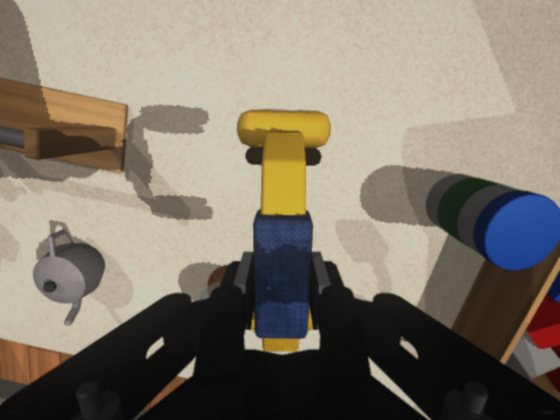

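step_arm --increments '[{"rx": 0, "ry": 0, "rz": 0.06, "tx": 0.01, "ty": -0.04, "tz": 0, "jaw": 0}, {"rx": 0, "ry": 0, "rz": 0.12, "tx": 0.024, "ty": -0.1, "tz": 0, "jaw": 0}, {"rx": 0, "ry": 0, "rz": 0.2, "tx": 0.04, "ty": -0.18, "tz": 0, "jaw": 0}, {"rx": 0, "ry": 0, "rz": 0.28, "tx": 0.06, "ty": -0.26, "tz": 0, "jaw": 0}, {"rx": 0, "ry": 0, "rz": 0.36, "tx": 0.08, "ty": -0.34, "tz": 0, "jaw": 0}, {"rx": 0, "ry": 0, "rz": 0.42, "tx": 0.1, "ty": -0.42, "tz": 0, "jaw": 0}, {"rx": 0, "ry": 0, "rz": 0.437, "tx": 0.11, "ty": -0.48, "tz": 0, "jaw": 0}, {"rx": 0, "ry": 0, "rz": 0.437, "tx": 0.114, "ty": -0.5, "tz": 0, "jaw": 0}]'

```text
clock: 4.0
tcp_pos: [0.5226, 0.0269, 0.2972]
ee_rot: [-0.008, 1.0, -0.0, -0.001]
wrist_force: [0.4, 0.5, -1.7]
grip_width: 0.316
gripper_force: 49.6
```

step_arm --increments '[{"rx": 0, "ry": 0, "rz": 0, "tx": 0, "ty": 0, "tz": 0, "jaw": 0}, {"rx": 0, "ry": 0, "rz": 0, "tx": 0, "ty": 0, "tz": 0, "jaw": 0}, {"rx": 0, "ry": 0, "rz": 0, "tx": 0, "ty": 0, "tz": 0, "jaw": 0}, {"rx": 0, "ry": 0, "rz": 0, "tx": 0, "ty": 0, "tz": 0, "jaw": 0}]'

```text
clock: 4.33
tcp_pos: [0.5229, 0.0318, 0.298]
ee_rot: [-0.011, 1.0, 0.0, -0.0]
wrist_force: [-0.1, -0.6, -2.2]
grip_width: 0.317
gripper_force: 49.6
```

Run:
```python
from h import *
grab('wrist','w4');go(.524,-.084,.30,91.1)
```

```text
t 4.3833 tcp [0.5229 0.0318 0.2981] tooly 91.2 F [-0.13  0.87 -2.32] grip 0.315 49.64101195335388
-> txyz [ 0.0028 -0.2316 -0.0038] rxyz [ 0.0003 -0.0006  0.0042]
```

View pics/w4.png

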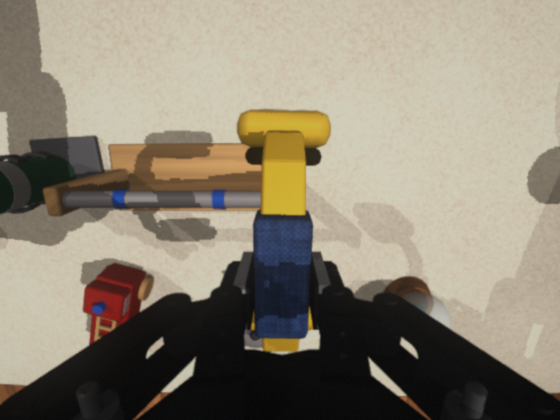

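The bands show at (120,199) and (218,199), and the bar is parallel to the grip line.

Run:
```python
from h import *
D=load('w4')
a=atz(D,120,199,.148);b=atz(D,218,199,.148);print(a,b,(a+b)/2,np.degrees(np.arctan2(*(b-a)[1::-1])))
S=load('scene0');T=load('side0')
f=lambda X,Y:(S,185+X/4-.375,155+Y/4-.375)
g=lambda X,Y:(T,195+X/4-.375,170+Y/4-.375)
print(tri([f(241,149),g(477,267),(D,120,199)]),tri([f(340,188),g(377,208),(D,218,199)]))
m=(a+b)/2; print([px(D,*p) for p in((119,199),(218,199))])
go(m[0],m[1],.30,91.1)
```

```text
[ 0.52304201 -0.13261493  0.148     ] [ 0.52108352 -0.0320116   0.148     ] [ 0.52206277 -0.08231327  0.148     ] 91.11525885162905
[ 0.52459841 -0.1357567   0.14242805] [ 0.52260355 -0.03298518  0.14192227]
[array([ 0.52234733, -0.13204068,  0.15079676]), array([ 0.52031356, -0.03132619,  0.15109909])]
t 4.3833 tcp [0.5229 0.0318 0.2981] tooly 91.2 F [-0.13  0.87 -2.32] grip 0.315 49.64101195335388
-> txyz [ 0.0066 -0.2281 -0.0038] rxyz [ 0.0003 -0.0006  0.0042]
```

step_arm --increments '[{"rx": 0, "ry": 0, "rz": 0, "tx": 0.004, "ty": -0.04, "tz": 0, "jaw": 0}, {"rx": 0, "ry": 0, "rz": 0, "tx": 0.004, "ty": -0.1, "tz": 0, "jaw": 0}, {"rx": 0, "ry": 0, "rz": 0, "tx": 0.004, "ty": -0.16, "tz": 0, "jaw": 0}, {"rx": 0, "ry": 0, "rz": 0, "tx": 0.004, "ty": -0.21, "tz": 0, "jaw": 0}, {"rx": 0, "ry": 0, "rz": 0, "tx": 0.004, "ty": -0.23, "tz": 0, "jaw": 0}, {"rx": 0, "ry": 0, "rz": 0, "tx": 0.004, "ty": -0.23, "tz": 0, "jaw": 0}, {"rx": 0, "ry": 0, "rz": 0, "tx": 0.004, "ty": -0.23, "tz": 0, "jaw": 0}, {"rx": 0, "ry": 0, "rz": 0, "tx": 0.004, "ty": -0.23, "tz": 0, "jaw": 0}]'

```text
clock: 5.05
tcp_pos: [0.5233, -0.0832, 0.2983]
ee_rot: [-0.01, 1.0, 0.0, 0.0]
wrist_force: [0.5, 0.7, -1.4]
grip_width: 0.317
gripper_force: 49.8
```

step_arm --increments '[{"rx": 0, "ry": 0, "rz": 0, "tx": 0, "ty": 0, "tz": 0.03, "jaw": 0}, {"rx": 0, "ry": 0, "rz": 0, "tx": 0, "ty": 0, "tz": 0.07, "jaw": 0}, {"rx": 0, "ry": 0, "rz": 0, "tx": 0, "ty": 0, "tz": 0.12, "jaw": 0}, {"rx": 0, "ry": 0, "rz": 0, "tx": 0, "ty": 0, "tz": 0.16, "jaw": 0}, {"rx": 0, "ry": 0, "rz": 0, "tx": 0, "ty": 0, "tz": 0.2, "jaw": 0}, {"rx": 0, "ry": 0, "rz": 0, "tx": 0, "ty": 0, "tz": 0.23, "jaw": 0}, {"rx": 0, "ry": 0, "rz": 0, "tx": 0, "ty": 0, "tz": 0.25, "jaw": 0}, {"rx": 0, "ry": 0, "rz": 0, "tx": 0, "ty": 0, "tz": 0.25, "jaw": 0}]'

```text
clock: 5.72
tcp_pos: [0.5226, -0.0832, 0.1715]
ee_rot: [-0.01, 1.0, 0.0, -0.001]
wrist_force: [0.3, -0.6, -1.8]
grip_width: 0.315
gripper_force: 49.8
```

Run:
```python
from h import *
go(.5225,-.083,.1615,91.1);grab('side','s5')
a=cv2.imread('pics/s5.png')[150:300,200:400];cv2.imwrite('pics/c5.png',cv2.resize(a,None,fx=4,fy=4,interpolation=cv2.INTER_CUBIC))
```

```text
t 5.7167 tcp [ 0.5226 -0.0832  0.1715] tooly 91.2 F [ 0.3  -0.6  -1.82] grip 0.315 49.77133512496948
-> txyz [0.0002 0.0003 0.02  ] rxyz [ 0.0018 -0.0051  0.0035]
```

View pics/c5.png

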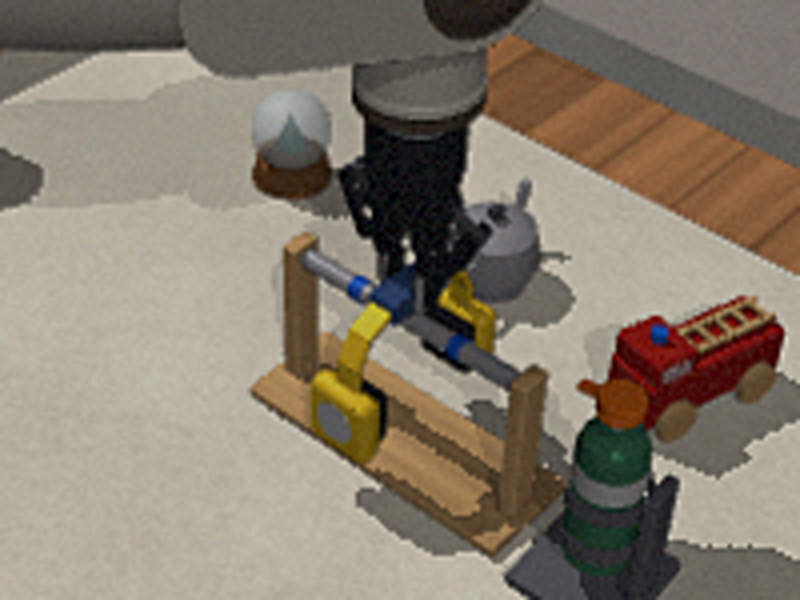

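The headphones straddle the bar between the bands at (358,287) and (455,347), with one cup on each side. I'll lower them the last 10 mm until contact.

step_arm --increments '[{"rx": 0, "ry": 0, "rz": 0, "tx": 0, "ty": 0, "tz": 0.006, "jaw": 0}, {"rx": 0, "ry": 0, "rz": 0, "tx": 0, "ty": 0, "tz": 0.01, "jaw": 0}, {"rx": 0, "ry": 0, "rz": 0, "tx": 0, "ty": 0, "tz": 0.013, "jaw": 0}, {"rx": 0, "ry": 0, "rz": 0, "tx": 0, "ty": 0, "tz": 0.016, "jaw": 0}, {"rx": 0, "ry": 0, "rz": 0, "tx": 0, "ty": 0, "tz": 0.016, "jaw": 0}]'

```text
clock: 6.18
tcp_pos: [0.5233, -0.0844, 0.1653]
ee_rot: [-0.01, 1.0, -0.0, 0.0]
wrist_force: [-0.6, 0.7, -2.1]
grip_width: 0.313
gripper_force: 49.8
```

step_arm --increments '[{"rx": 0, "ry": 0, "rz": 0, "tx": 0, "ty": 0, "tz": 0.002, "jaw": 0}, {"rx": 0, "ry": 0, "rz": 0, "tx": 0, "ty": 0, "tz": 0.004, "jaw": 0}, {"rx": 0, "ry": 0, "rz": 0, "tx": 0, "ty": 0, "tz": 0.004, "jaw": 0}]'

```text
clock: 6.43
tcp_pos: [0.5232, -0.0844, 0.1632]
ee_rot: [-0.01, 1.0, -0.0, -0.0]
wrist_force: [-0.2, -0.3, -1.5]
grip_width: 0.317
gripper_force: 49.8
```

step_arm --increments '[{"rx": 0, "ry": 0, "rz": 0, "tx": 0, "ty": 0, "tz": 0.002, "jaw": 0}, {"rx": 0, "ry": 0, "rz": 0, "tx": 0, "ty": 0, "tz": 0.004, "jaw": 0}, {"rx": 0, "ry": 0, "rz": 0, "tx": 0, "ty": 0, "tz": 0.004, "jaw": 0}]'

```text
clock: 6.68
tcp_pos: [0.5233, -0.0844, 0.1615]
ee_rot: [-0.01, 1.0, -0.0, 0.0]
wrist_force: [-1.0, -0.3, 0.8]
grip_width: 0.315
gripper_force: 50.3
```

step_arm --increments '[{"rx": 0, "ry": 0, "rz": 0, "tx": 0, "ty": 0, "tz": 0.001, "jaw": 0}, {"rx": 0, "ry": 0, "rz": 0, "tx": 0, "ty": 0, "tz": 0.001, "jaw": 0}]'

```text
clock: 6.85
tcp_pos: [0.5234, -0.0844, 0.1615]
ee_rot: [-0.01, 1.0, -0.0, 0.0]
wrist_force: [-3.2, 1.0, 8.7]
grip_width: 0.314
gripper_force: 51.1
```

step_arm --increments '[{"rx": 0, "ry": 0, "rz": 0, "tx": 0, "ty": 0, "tz": 0, "jaw": 0.36}, {"rx": 0, "ry": 0, "rz": 0, "tx": 0, "ty": 0, "tz": 0, "jaw": 0.45}, {"rx": 0, "ry": 0, "rz": 0, "tx": 0, "ty": 0, "tz": 0, "jaw": 0.6}, {"rx": 0, "ry": 0, "rz": 0, "tx": 0, "ty": 0, "tz": 0, "jaw": 0.65}, {"rx": 0, "ry": 0, "rz": 0, "tx": 0, "ty": 0, "tz": 0, "jaw": 0.65}, {"rx": 0, "ry": 0, "rz": 0, "tx": 0, "ty": 0, "tz": 0, "jaw": 0.65}, {"rx": 0, "ry": 0, "rz": 0, "tx": 0, "ty": 0, "tz": 0, "jaw": 0.65}]'

```text
clock: 7.43
tcp_pos: [0.5232, -0.0844, 0.1608]
ee_rot: [-0.01, 1.0, -0.0, -0.0]
wrist_force: [-0.5, 0.1, -0.3]
grip_width: 0.653
gripper_force: 0.0
```

step_arm --increments '[{"rx": 0, "ry": 0, "rz": 0, "tx": 0, "ty": 0, "tz": -0.02, "jaw": 0.65}, {"rx": 0, "ry": 0, "rz": 0, "tx": 0, "ty": 0, "tz": -0.05, "jaw": 0.65}, {"rx": 0, "ry": 0, "rz": 0, "tx": 0, "ty": 0, "tz": -0.09, "jaw": 0.65}, {"rx": 0, "ry": 0, "rz": 0, "tx": 0, "ty": 0, "tz": -0.15, "jaw": 0.65}, {"rx": 0, "ry": 0, "rz": 0, "tx": 0, "ty": 0, "tz": -0.2, "jaw": 0.65}, {"rx": 0, "ry": 0, "rz": 0, "tx": 0, "ty": 0, "tz": -0.2, "jaw": 0}, {"rx": 0, "ry": 0, "rz": 0, "tx": 0, "ty": 0, "tz": -0.2, "jaw": 0}, {"rx": 0, "ry": 0, "rz": 0, "tx": 0, "ty": 0, "tz": -0.2, "jaw": 0}]'

```text
clock: 8.1
tcp_pos: [0.5231, -0.0843, 0.2606]
ee_rot: [-0.01, 1.0, -0.0, -0.0]
wrist_force: [-0.6, -0.2, -1.1]
grip_width: 0.229
gripper_force: 0.0
```

Run:
```python
from h import *
go(.518,-.284,.26,91.1);grab('wrist','w6')
grab('side','s6')
a=cv2.imread('pics/s6.png')[170:320,200:400];cv2.imwrite('pics/c6.png',cv2.resize(a,None,fx=4,fy=4,interpolation=cv2.INTER_CUBIC))
```

```text
t 8.1 tcp [ 0.5231 -0.0843  0.2606] tooly 91.1 F [-0.65 -0.23 -1.09] grip 0.229 0.0
-> txyz [ 0.018  -0.3991  0.0012] rxyz [-0.     -0.0007  0.001 ]
```

View pics/c6.png

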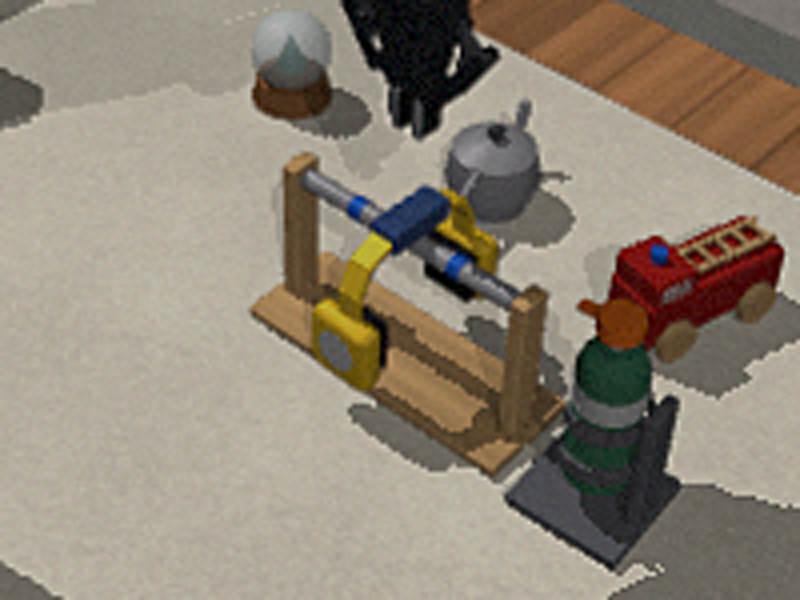

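The headphones hang level on the bar between the bands, released. The cap is next, at about (622,322) in the crop.

step_arm --increments '[{"rx": 0, "ry": 0, "rz": 0, "tx": 0, "ty": -0.05, "tz": -0.02, "jaw": 0}, {"rx": 0, "ry": 0, "rz": 0, "tx": 0, "ty": -0.11, "tz": -0.03, "jaw": 0}, {"rx": 0, "ry": 0, "rz": 0, "tx": 0, "ty": -0.17, "tz": -0.03, "jaw": 0}, {"rx": 0, "ry": 0, "rz": 0, "tx": 0, "ty": -0.22, "tz": -0.03, "jaw": 0}, {"rx": 0, "ry": 0, "rz": 0, "tx": 0, "ty": -0.24, "tz": -0.03, "jaw": 0}, {"rx": 0, "ry": 0, "rz": 0, "tx": 0, "ty": -0.24, "tz": -0.03, "jaw": 0}, {"rx": 0, "ry": 0, "rz": 0, "tx": 0, "ty": -0.24, "tz": -0.03, "jaw": 0}]'

```text
clock: 8.78
tcp_pos: [0.5254, -0.2042, 0.275]
ee_rot: [-0.009, 1.0, 0.0, -0.001]
wrist_force: [-0.1, 0.1, 0.6]
grip_width: 0.002
gripper_force: 0.0
```

Run:
```python
from h import *
np.set_printoptions(precision=4,suppress=True)
grab('wrist','w7')
D=load('w7');X,c,u,v=cloud(D);c=c.astype(int)
o=(c[:,0]>90)&(c[:,1]<c[:,0]*.6)&(c[:,2]<c[:,1]*.7)&(X[:,2]>.16)&(X[:,2]<.22)&(np.hypot(X[:,0]-.518,X[:,1]+.285)<.06)
P=X[o];print(len(P),np.percentile(P[:,2],[2,10,50,90,98]),np.median(P,0))
h=np.median(P[:,2]);t=P[P[:,2]>np.percentile(P[:,2],90)-.004]
print(len(t),t[:,:2].min(0),t[:,:2].max(0),np.median(t[:,2]),'px',u[o].min(),u[o].max(),v[o].min(),v[o].max())
m=np.zeros((420,560),np.uint8);m[v[o],u[o]]=255
print(cv2.fitEllipse(max(cv2.findContours(cv2.morphologyEx(m,cv2.MORPH_OPEN,np.ones((13,13),np.uint8)),0,1)[0],key=cv2.contourArea)))
go(.518,-.285,.23,91.1)
```

```text
1938 [0.1881 0.1925 0.1982 0.1992 0.1997] [ 0.5154 -0.281   0.1982]
1530 [ 0.5    -0.3017] [ 0.5341 -0.2675] 0.19840903839146865 px 154 222 189 234
((176.03245544433594, 210.48907470703125), (35.95484924316406, 47.262271881103516), 89.95270538330078)
t 8.8333 tcp [ 0.5255 -0.2036  0.2753] tooly 91.1 F [ 0.32 -0.14  0.44] grip 0.001 0.0
-> txyz [ 0.0182 -0.1625  0.0906] rxyz [ 0.0014 -0.0015  0.001 ]
```

step_arm --increments '[{"rx": 0, "ry": 0, "rz": 0, "tx": 0.02, "ty": -0.05, "tz": 0, "jaw": 0}, {"rx": 0, "ry": 0, "rz": 0, "tx": 0.02, "ty": -0.11, "tz": 0, "jaw": 0}, {"rx": 0, "ry": 0, "rz": 0, "tx": 0.02, "ty": -0.15, "tz": 0, "jaw": 0}, {"rx": 0, "ry": 0, "rz": 0, "tx": 0.02, "ty": -0.162, "tz": 0.03, "jaw": 0}, {"rx": 0, "ry": 0, "rz": 0, "tx": 0.02, "ty": -0.162, "tz": 0.07, "jaw": 0}, {"rx": 0, "ry": 0, "rz": 0, "tx": 0.02, "ty": -0.162, "tz": 0.095, "jaw": 0}, {"rx": 0, "ry": 0, "rz": 0, "tx": 0.02, "ty": -0.162, "tz": 0.106, "jaw": 0}, {"rx": 0, "ry": 0, "rz": 0, "tx": 0.02, "ty": -0.162, "tz": 0.106, "jaw": 0}]'

```text
clock: 9.5
tcp_pos: [0.5171, -0.2843, 0.2218]
ee_rot: [-0.01, 1.0, 0.001, -0.001]
wrist_force: [-0.5, 0.6, -0.2]
grip_width: 0.005
gripper_force: 0.0
```

step_arm --increments '[{"rx": 0, "ry": 0, "rz": 0, "tx": 0, "ty": 0, "tz": 0.004, "jaw": 0}, {"rx": 0, "ry": 0, "rz": 0, "tx": 0, "ty": 0, "tz": 0.008, "jaw": 0}, {"rx": 0, "ry": 0, "rz": 0, "tx": 0, "ty": 0, "tz": 0.012, "jaw": 0}, {"rx": 0, "ry": 0, "rz": 0, "tx": 0, "ty": 0, "tz": 0.016, "jaw": 0}, {"rx": 0, "ry": 0, "rz": 0, "tx": 0, "ty": 0, "tz": 0.02, "jaw": 0}, {"rx": 0, "ry": 0, "rz": 0, "tx": 0, "ty": 0, "tz": 0.02, "jaw": 0}]'

```text
clock: 10.0
tcp_pos: [0.5171, -0.2854, 0.2125]
ee_rot: [-0.01, 1.0, 0.0, -0.0]
wrist_force: [1.2, -0.3, -0.4]
grip_width: -0.003
gripper_force: 0.0
```

Next I feel down in 2 mm steps.

step_arm --increments '[{"rx": 0, "ry": 0, "rz": 0, "tx": 0, "ty": 0, "tz": 0.004, "jaw": 0}, {"rx": 0, "ry": 0, "rz": 0, "tx": 0, "ty": 0, "tz": 0.008, "jaw": 0}, {"rx": 0, "ry": 0, "rz": 0, "tx": 0, "ty": 0, "tz": 0.008, "jaw": 0}]'

```text
clock: 10.25
tcp_pos: [0.5171, -0.2855, 0.2084]
ee_rot: [-0.01, 1.0, 0.0, -0.0]
wrist_force: [0.2, -0.2, -0.2]
grip_width: 0.001
gripper_force: 0.0
```

step_arm --increments '[{"rx": 0, "ry": 0, "rz": 0, "tx": 0, "ty": 0, "tz": 0.004, "jaw": 0}, {"rx": 0, "ry": 0, "rz": 0, "tx": 0, "ty": 0, "tz": 0.004, "jaw": 0}]'

```text
clock: 10.42
tcp_pos: [0.5173, -0.2856, 0.2068]
ee_rot: [-0.01, 1.0, -0.0, 0.0]
wrist_force: [-0.2, -0.3, 3.6]
grip_width: 0.002
gripper_force: 2.4
```

step_arm --increments '[{"rx": 0, "ry": 0, "rz": 0, "tx": 0, "ty": 0, "tz": 0.004, "jaw": 0}, {"rx": 0, "ry": 0, "rz": 0, "tx": 0, "ty": 0, "tz": 0.004, "jaw": 0}]'

```text
clock: 10.58
tcp_pos: [0.5173, -0.2856, 0.2051]
ee_rot: [-0.01, 1.0, -0.0, 0.0]
wrist_force: [-0.6, -0.2, 6.0]
grip_width: -0.001
gripper_force: 2.8
```

step_arm --increments '[{"rx": 0, "ry": 0, "rz": 0, "tx": 0, "ty": 0, "tz": 0.004, "jaw": 0}, {"rx": 0, "ry": 0, "rz": 0, "tx": 0, "ty": 0, "tz": 0.008, "jaw": 0}, {"rx": 0, "ry": 0, "rz": 0, "tx": 0, "ty": 0, "tz": 0.012, "jaw": 0}, {"rx": 0, "ry": 0, "rz": 0, "tx": 0, "ty": 0, "tz": 0.015, "jaw": 0}, {"rx": 0, "ry": 0, "rz": 0, "tx": 0, "ty": 0, "tz": 0.015, "jaw": 0}]'

```text
clock: 11.0
tcp_pos: [0.5173, -0.2856, 0.1979]
ee_rot: [-0.01, 1.0, -0.0, 0.0]
wrist_force: [-2.0, 0.3, 9.1]
grip_width: 0.0
gripper_force: 4.6
```

step_arm --increments '[{"rx": 0, "ry": 0, "rz": 0, "tx": 0, "ty": 0, "tz": 0.002, "jaw": 0}, {"rx": 0, "ry": 0, "rz": 0, "tx": 0, "ty": 0, "tz": 0.003, "jaw": 0}, {"rx": 0, "ry": 0, "rz": 0, "tx": 0, "ty": 0, "tz": 0.003, "jaw": 0}, {"rx": 0, "ry": 0, "rz": 0, "tx": 0, "ty": 0, "tz": 0.003, "jaw": 0}]'

```text
clock: 11.33
tcp_pos: [0.5173, -0.2856, 0.1967]
ee_rot: [-0.01, 1.0, -0.0, 0.0]
wrist_force: [-2.1, 0.6, 9.5]
grip_width: 0.004
gripper_force: 4.9
```

step_arm --increments '[{"rx": 0, "ry": 0, "rz": 0, "tx": 0, "ty": 0, "tz": 0.001, "jaw": 0}, {"rx": 0, "ry": 0, "rz": 0, "tx": 0, "ty": 0, "tz": 0.002, "jaw": 0}, {"rx": 0, "ry": 0, "rz": 0, "tx": 0, "ty": 0, "tz": 0.002, "jaw": 0}, {"rx": 0, "ry": 0, "rz": 0, "tx": 0, "ty": 0, "tz": 0.002, "jaw": 0}, {"rx": 0, "ry": 0, "rz": 0, "tx": 0, "ty": 0, "tz": 0.002, "jaw": 0}]'

```text
clock: 11.75
tcp_pos: [0.5173, -0.2856, 0.1958]
ee_rot: [-0.01, 1.0, -0.0, 0.0]
wrist_force: [-2.4, 2.0, 9.5]
grip_width: 0.002
gripper_force: 5.1
```

step_arm --increments '[{"rx": 0, "ry": 0, "rz": 0, "tx": 0, "ty": 0, "tz": 0.001, "jaw": 0}, {"rx": 0, "ry": 0, "rz": 0, "tx": 0, "ty": 0, "tz": 0.001, "jaw": 0}]'

```text
clock: 11.92
tcp_pos: [0.5174, -0.2856, 0.1953]
ee_rot: [-0.01, 1.0, -0.0, 0.0]
wrist_force: [-2.5, 1.3, 10.9]
grip_width: -0.004
gripper_force: 5.3
```

step_arm --increments '[{"rx": 0, "ry": 0, "rz": 0, "tx": 0, "ty": 0, "tz": 0.001, "jaw": 0}, {"rx": 0, "ry": 0, "rz": 0, "tx": 0, "ty": 0, "tz": 0.001, "jaw": 0}, {"rx": 0, "ry": 0, "rz": 0, "tx": 0, "ty": 0, "tz": 0.001, "jaw": 0}, {"rx": 0, "ry": 0, "rz": 0, "tx": 0, "ty": 0, "tz": 0.001, "jaw": 0}]'

```text
clock: 12.25
tcp_pos: [0.5173, -0.2856, 0.1949]
ee_rot: [-0.01, 1.0, -0.0, 0.0]
wrist_force: [-2.8, 0.6, 10.2]
grip_width: -0.002
gripper_force: 5.4
```

step_arm --increments '[{"rx": 0, "ry": 0, "rz": 0, "tx": 0, "ty": 0, "tz": 0.001, "jaw": 0}, {"rx": 0, "ry": 0, "rz": 0, "tx": 0, "ty": 0, "tz": 0.001, "jaw": 0}, {"rx": 0, "ry": 0, "rz": 0, "tx": 0, "ty": 0, "tz": 0.001, "jaw": 0}]'

```text
clock: 12.5
tcp_pos: [0.5174, -0.2857, 0.1947]
ee_rot: [-0.01, 1.0, -0.001, 0.001]
wrist_force: [-4.0, 2.4, 15.2]
grip_width: -0.0
gripper_force: 7.3
```

The force rose to 15 N, so the cap is on its stop. Now I release it and retreat.

step_arm --increments '[{"rx": 0, "ry": 0, "rz": 0, "tx": 0, "ty": 0, "tz": 0, "jaw": 0}, {"rx": 0, "ry": 0, "rz": 0, "tx": 0, "ty": 0, "tz": -0.02, "jaw": 0}, {"rx": 0, "ry": 0, "rz": 0, "tx": 0, "ty": 0, "tz": -0.05, "jaw": 0}, {"rx": 0, "ry": 0, "rz": 0, "tx": 0, "ty": 0, "tz": -0.1, "jaw": 0}, {"rx": 0, "ry": 0, "rz": 0, "tx": 0, "ty": 0, "tz": -0.15, "jaw": 0}, {"rx": 0, "ry": 0, "rz": 0, "tx": 0, "ty": 0, "tz": -0.15, "jaw": 0}, {"rx": 0, "ry": 0, "rz": 0, "tx": 0, "ty": 0, "tz": -0.15, "jaw": 0}, {"rx": 0, "ry": 0, "rz": 0, "tx": 0, "ty": 0, "tz": -0.15, "jaw": 0}]'

```text
clock: 13.17
tcp_pos: [0.5171, -0.2854, 0.2677]
ee_rot: [-0.01, 1.0, 0.0, -0.0]
wrist_force: [0.3, -0.1, -0.4]
grip_width: 0.001
gripper_force: 0.0
```

Run:
```python
from h import *
np.set_printoptions(precision=4,suppress=True)
go(.518,-.285,.26,91.1)
for n in('s6','s8'):
    if n=='s8': grab('side',n)
    D=load(n);X,c,u,v=cloud(D);c=c.astype(int)
    o=(c[:,0]>150)&(c[:,1]<c[:,0]*.6)&(c[:,2]<c[:,1]*.6)&(X[:,2]>.16)&(X[:,2]<.23)&(np.hypot(X[:,0]-.518,X[:,1]+.285)<.06)
    b=(c[:,2]>c[:,0]*1.5)&(c[:,2]>c[:,1]*1.3)&(X[:,2]>.155)&(X[:,2]<.19)&(np.hypot(X[:,0]-.522,X[:,1]+.084)<.06)
    print(n,'cap',o.sum(),np.median(X[o],0),'crown',b.sum(),np.median(X[b],0))
print(r.finish_job())
```

```text
t 13.1667 tcp [ 0.5171 -0.2854  0.2677] tooly 91.1 F [ 0.35 -0.05 -0.44] grip 0.001 0.0
-> txyz [-0.0019  0.0008  0.0154] rxyz [ 0.0006 -0.001   0.001 ]
s6 cap 0 [nan nan nan] crown 159 [ 0.5188 -0.0923  0.1714]
s8 cap 91 [ 0.5167 -0.2854  0.1986] crown 162 [ 0.5195 -0.0928  0.1709]
the job is handed in; nothing more can be done
None
  return _methods._mean(a, axis=axis, dtype=dtype,
  ret = um.true_divide(
```

The headphones hang released on the bar between the blue bands, the nozzle cap was pressed to its stop at about 15 N and sprang back up, and the job was handed in at about 13 s; no verdict was returned.

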